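# Slide the top spot tile onto the light box

### The arm

A 7-joint arm with a two-finger parallel gripper is mounted at the origin on the work surface. World frame = base frame: x ahead of the robot, y to its left, z up, the work surface at z = 0. Lengths are in m, angles in rad, forces in N, time in s.
With the tool pointing down it reaches from about 0.425 to 0.95 m from the base axis. Payload 4.7 kg.
Tool frame: the origin (TCP) lies midway between the tips of the shut fingers; the grasp point (between the pads) lies 19 mm behind it; z points along the fingers, y is the direction in which the jaws open and shut (so a half turn about z gives the same grasp; the last joint's range is limited). The gripper opens to 87 mm and grips with 3 to 60 N. Pads are 19 mm wide; open, the fingers measure 117 mm over their backs; the gripper's body (75 mm by 190 mm) begins 51 mm behind the grasp point.
Start: joints at [1.251, 0.469, -0.049, 1.532, 0.024, 1.141, -0.082], TCP at [0.194, -0.647, 0.223] pointing down, gripper open.
Joint ranges: [-2.59, 2.59], [-0.33, 1.99], [-1.39, 1.29], [0.1, 2.45], [-1.04, 4.18], [0.21, 1.99], [-2.66, 2.66]. Speed limits (rad/s): [2.57, 2.57, 3.14, 3.14, 3.14, 3.14, 3.14].

### API

Orientations are given as a unit quaternion [x, y, z, w].
In Python, from rig import r gives the robot as it stands. The module is installed in compiled form; this text tells all that it offers. Calls block until the motion is done:
- r.goto(position, orientation): joint-space move of the TCP to a pose.
- r.servo_line(position, rotation=None, speed=0.15, stop_force=None): straight line of the TCP; rotation=None keeps the orientation; speed is the mean speed in m/s. With stop_force (N) it stops when the force on the tool has changed by that much, and returns True; else False.
- r.movej(angles): joint-space move.
- r.gripper_to(opening, f_grip=None): finger opening in m; f_grip is the grip in N (None keeps the last); returns when the fingers have stopped.
- r.sleep(seconds).
- r.solve_ik(position, orientation): joint angles nearest the present ones, or None.
- r.get_image(name): name is "scene" or "top" or "wrist"; returns the picture (384x512x3 uint8, blue, green, red); there is no depth.
- r.calibration(name): a dict with "K" (3x3 intrinsics, pixels), "T" (4x4, takes a point from camera to world coordinates); the wrist camera has in their place "tool_from_camera" (4x4, takes a point from camera to tool coordinates, whose origin is the TCP and whose axes are the flange's). Camera axes: x right, y down, z forward; pixel columns grow to the right and rows downward; lengths in m; the calibration is good to about 2 mm. A picture is of the moment at which its call begins: read the wrist's pose just before it. calibration takes no time and is no camera call.
A pose or a line that the arm cannot do raises r.MotionError and nothing moves.
- r.finish_job(): hands the job in, once; it reports no verdict.
Readings, each from a call of its own:
- r.read_t(): time.
- r.read_q(): joint angles.
- r.read_joint_velocities(): joint speeds.
- r.read_tau(): joint torques, N m.
- r.read_position(): TCP position.
- r.read_orientation(): TCP orientation.
- r.read_ft_force(): force on the tool from outside, world axes, zero at the start.
- r.read_torque(): the same for the moment, N m.
- r.read_gripper_width(): finger opening in m.
Only numpy, scipy, OpenCV 4.12 (cv2) and the standard library are available. Lean on these libraries where they do the work, as an engineer would, in place of code of your own. Each camera call takes 0.05 s, during which the arm holds its last target.

### The job

Slide the white spot tile sideways off the top of the stack of blue tiles, straight across onto the light box beside it, push it home until its long edge lies flush against the stop bar with its orange sprung pad pressed in, and keep it gently but clearly pressed there for a moment; then let go and move clear. Keep it level and do not lift it, because its wells hold loose samples; leave the blue tiles stacked as they are, and leave the vial, beaker and dish alone.

Things in the scene. Friction and masses are not known exactly. Their poses are not given: they have to be found in the camera images.
- toptile_center (a point): centre (half-way up) of the white ceramic spot tile on top of the stack, a flat slab 110 (its x) by 64 (its y) by 8 mm thick with shallow-looking wells, about 0.14 kg. Its z is up; it is to be slid along its +y (a short way, about 80 to 150 mm in all) onto the light box. The tile top is 4 mm above this point and its underside 4 mm below.
- tile3_center (a point): centre of the blue tile directly under the white one; same size, same axes. Its top touches the white tile's underside. The stack edges line up only to about 2 mm. The tiles are held by friction and weight alone.
- tile2_center (a point): centre of the middle blue tile, 8 mm below tile3; same size.
- tile1_center (a point): centre of the lowest blue tile, 16 mm below tile3; same size. It lies on a fixed steel stand 112 by 66 mm, no larger than the tiles to speak of, so all four sides of the stack are open.
- lightbox: fixed light box, flat top 150 by 150 mm, on the +y side of the stack, 6 to 12 mm from it. Origin 46 mm below the middle of its top; z up, y away from the stack. Its top is 2 mm lower than the white tile's underside at the start, so the tile drops 2 mm as it leaves the stack. It may be turned up to 0.05 rad relative to the stack; heights above the bench vary.
- stop_rail: two fixed rails at the box's sides (x = -80 and 80 mm) carrying the stop bar; origin in the middle of the box top, axes as the box's. The rigid dark bar, 172 mm along x, 20 mm high (knobs to 26), is clamped anywhere along them: the face of its orange pad is anywhere from y = -3 to 52 mm. That place is not measured: see or feel it. The 90 mm pad yields 3 mm under 0.3 N, then is hard. Seat with 4 to 8 N kept for half a second; 18 N chips the tile.
- vial_center (a point): bystander: centre of a standing red-capped vial, 28 mm across, 55 mm high.
- beaker_center (a point): bystander: centre of a small clear cup, 52 mm across, 50 mm high.
- dish_center (a point): bystander: centre of a flat glass dish, 56 mm across, 15 mm high.
Things that resemble listed ones, but are neither listed nor needed, are in the scene too. There is more than one size of the part that bears toptile_center; the job needs the smallest.

How it is judged:
By the outcome, as a careful person would: the job done as asked, in the order asked, and still so for the second after the job is handed in, with the robot touching nothing.
It also fails if it takes over 58 s, if anything falls off the work surface, if the arm or the gripper's body presses on something with over 40 N, if the wrist force passes 120 N, or if a joint passes its speed limit or range.

## Working session

There is one attempt and no reset: what is moved stays moved. The work goes in short steps, each a Python script; the robot and the scene stay as the last script left them, time stands still between calls to the robot, and variables do not carry over. Pictures are saved under pics/ and viewed, and the job is handed in when it is done.

```bash
mkdir -p pics; ls; python3 - <<'E'
from rig import r
import cv2
for n in ["scene","top","wrist"]:
    c=r.calibration(n); print(n,{k:v.round(4).tolist() for k,v in c.items() if hasattr(v,'round')})
    cv2.imwrite(f"pics/{n}0.png",r.get_image(n))
print(r.read_t(),r.read_position(),r.read_orientation(),r.read_q())
E
```

```text
pics
scene {'K': [[391.0742, 0.0, 257.1227], [0.0, 391.0742, 191.8683], [0.0, 0.0, 1.0]], 'T': [[0.689, 0.4191, -0.5913, 1.0785], [0.7246, -0.4135, 0.5513, -0.5225], [-0.0134, -0.8083, -0.5886, 0.6394], [0.0, 0.0, 0.0, 1.0]]}
top {'K': [[348.7444, 0.0, 258.6019], [0.0, 348.7444, 194.7875], [0.0, 0.0, 1.0]], 'T': [[0.014, -0.9883, 0.1516, 0.4073], [-0.9998, -0.012, 0.0142, -0.0202], [-0.0122, -0.1518, -0.9883, 0.9508], [0.0, 0.0, 0.0, 1.0]]}
wrist {'K': [[285.6006, 0.0, 255.0957], [0.0, 285.6006, 189.1938], [0.0, 0.0, 1.0]], 'tool_from_camera': [[0.0007, -0.9696, -0.2447, 0.0656], [1.0, 0.0007, 0.0001, -0.0002], [0.0001, -0.2447, 0.9696, -0.1623], [0.0, 0.0, 0.0, 1.0]]}
0.15 [ 0.19342555 -0.64623291  0.22176012] [ 9.89443841e-01  1.44914989e-01 -1.35712731e-04 -7.16313725e-04] [ 1.25107463  0.46925172 -0.0485724   1.53338013  0.02410701  1.14100449
 -0.08227507]
```

View pics/scene0.png

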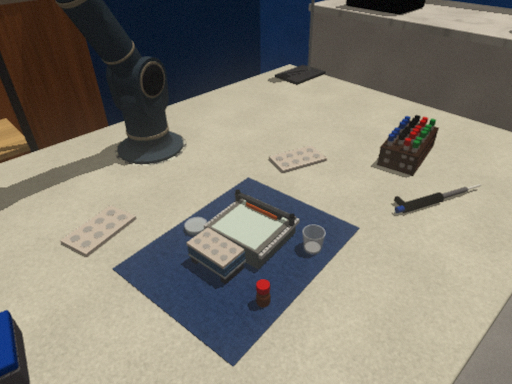

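View pics/top0.png

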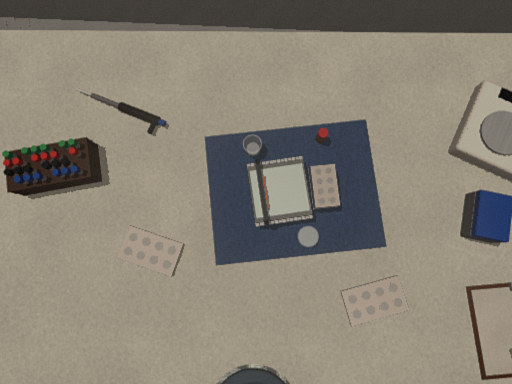

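View pics/wrist0.png

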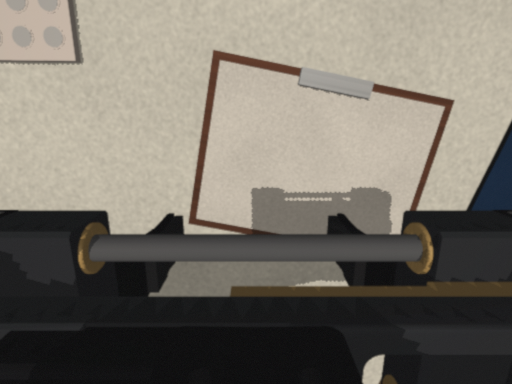

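The scene picture shows the white tile on the blue stack at about (217,250), with the box and stop bar behind it. In the top view the stack is at (325,186), the box at (281,190) and the bar near x=264. The two larger spot tiles lie elsewhere on the bench. I'll enlarge next.

```bash
python3 - <<'E'
import cv2
a=cv2.imread("pics/top0.png")[110:270,200:390]; cv2.imwrite("pics/top0z.png",cv2.resize(a,None,fx=4,fy=3.7,interpolation=cv2.INTER_CUBIC)[:,:] if 0 else cv2.resize(a[:150],None,fx=4,fy=4,interpolation=cv2.INTER_CUBIC))
a=cv2.imread("pics/scene0.png")[180:310,170:340]; cv2.imwrite("pics/scene0z.png",cv2.resize(a,None,fx=4.5,fy=4.5,interpolation=cv2.INTER_CUBIC))
E
```

```text
(no output)
```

View pics/top0z.png

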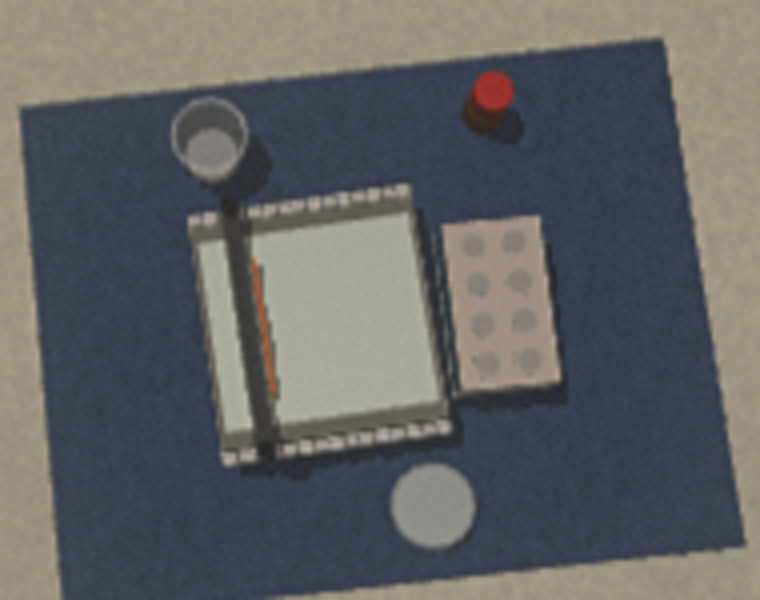

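View pics/scene0z.png

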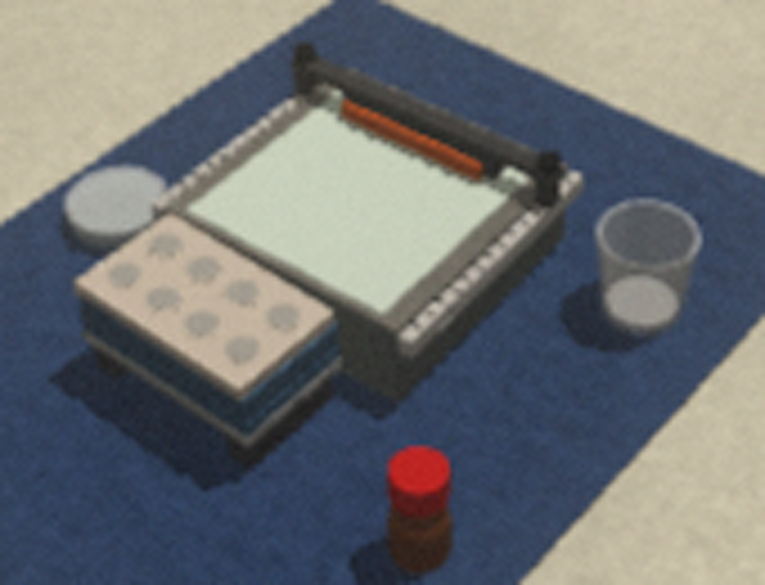

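The crops are clear. The tile top corners in the top crop are (443,226), (540,216), (561,384) and (460,393). In the scene crop they are right (335,316), near (240,392), left (78,284) and back (170,215). I'll fit the pose from both views.

```bash
cat > h.py <<'E'
import numpy as np
from scipy.optimize import least_squares
from rig import r
def proj(n,P,T=None):
    c=r.calibration(n); T=c["T"] if T is None else T
    p=(np.linalg.inv(T)@np.c_[P,np.ones(len(P))].T)[:3]; u=c["K"]@p
    return (u[:2]/u[2]).T
def ray_at_z(n,uv,z,T=None):
    c=r.calibration(n); T=c["T"] if T is None else T
    uv=np.atleast_2d(uv); d=T[:3,:3]@np.linalg.inv(c["K"])@np.c_[uv,np.ones(len(uv))].T
    return (T[:3,3:]+d*((z-T[2,3])/d[2])).T
def rect(x,y,z,a,L,W):
    c=np.array([[L,W],[L,-W],[-L,-W],[-L,W]])/2
    R=np.array([[np.cos(a),-np.sin(a)],[np.sin(a),np.cos(a)]])
    return np.c_[c@R.T+[x,y],np.full(4,z)]
E
python3 - <<'E'
from h import *
t=np.array([[443,226],[540,216],[561,384],[460,393]])/4+[200,110]
s=np.array([[335,316],[240,392],[78,284],[170,215]])/4.5+[170,180]
for nm,use in (("both","ts"),("top","t"),("scene","s")):
    def f(p):
        P=rect(*p,.110,.064); e=[]
        if "t" in use:e.append(proj("top",P)-t)
        if "s" in use:e.append(proj("scene",P)-s)
        return np.concatenate(e).ravel()
    o=least_squares(f,[.4,-.2,.06,0.1]); print(nm,o.x.round(4),abs(o.fun).max().round(2))
    if nm=="both": z=o.x[2]
# box
b=np.array([[412,210],[445,402],[222,432],[200,242]])/4+[200,110]
print("light panel corners",ray_at_z("top",b,z-.010).round(4)[:,:2])
print("pad ends",ray_at_z("top",np.array([[257,262],[276,395]])/4+[200,110],z-.002).round(4))
P=np.array([[345,108],[482,170]])/4.5+[170,180]
print("pad scene",ray_at_z("scene",P,z-.0).round(4))
E
```

```text
both [ 0.5718 -0.1775  0.0562  0.1045] 1.65
top [ 0.5683 -0.1789  0.064   0.0994] 0.2
scene [ 0.5693 -0.173   0.0515  0.1084] 0.47
light panel corners [[ 6.343e-01 -1.241e-01]
 [ 5.064e-01 -1.448e-01]
 [ 4.849e-01 -1.000e-04]
 [ 6.110e-01  1.650e-02]]
pad ends [[ 0.5962 -0.0215  0.0542]
 [ 0.5086 -0.0348  0.0542]]
pad scene [[ 0.5111 -0.0288  0.0562]
 [ 0.5992 -0.0135  0.0562]]
```

```bash
cat >> h.py <<'E'
from scipy.spatial.transform import Rotation as Ro
import cv2
def quat(a):
    # tool x -> tile +y, tool y -> tile +x, z down
    R=np.array([[-np.sin(a),np.cos(a),0],[np.cos(a),np.sin(a),0],[0,0,-1.]]).T
    return Ro.from_matrix(R).as_quat()
def wristT():
    M=np.eye(4); M[:3,:3]=Ro.from_quat(r.read_orientation()).as_matrix(); M[:3,3]=r.read_position()
    return M@r.calibration("wrist")["tool_from_camera"]
def wshot(name):
    T=wristT(); im=r.get_image("wrist"); cv2.imwrite(f"pics/{name}.png",im); np.save(f"pics/{name}.npy",T); return T
E
python3 - <<'E'
from h import *
q=quat(.105); print(r.solve_ik([.575,-.235,.24],q), r.solve_ik([.56,-.1,.07],q))
print(r.solve_ik([.59,-.29,.07],q))
r.goto([.575,-.235,.24],q); print(r.read_t(), r.read_position()); wshot("w1")
a=cv2.imread("pics/w1.png"); cv2.imwrite("pics/w1z.png",cv2.resize(a[0:260,100:420],None,fx=2.3,fy=2.3,interpolation=cv2.INTER_CUBIC))
E
```

```text
[ 0.73040349  0.42392425 -0.56173028  1.62350017  0.2408926   1.1640048
  0.21768672] [ 0.55558709  0.55211388 -0.60143537  1.90225714  0.42011581  0.81483799
 -0.16554756]
[ 0.71135762  0.64080027 -0.46066006  1.69114588  0.34847273  0.89196199
  0.21345943]
2.175 [ 0.57430167 -0.23705007  0.23972685]
```

View pics/w1z.png

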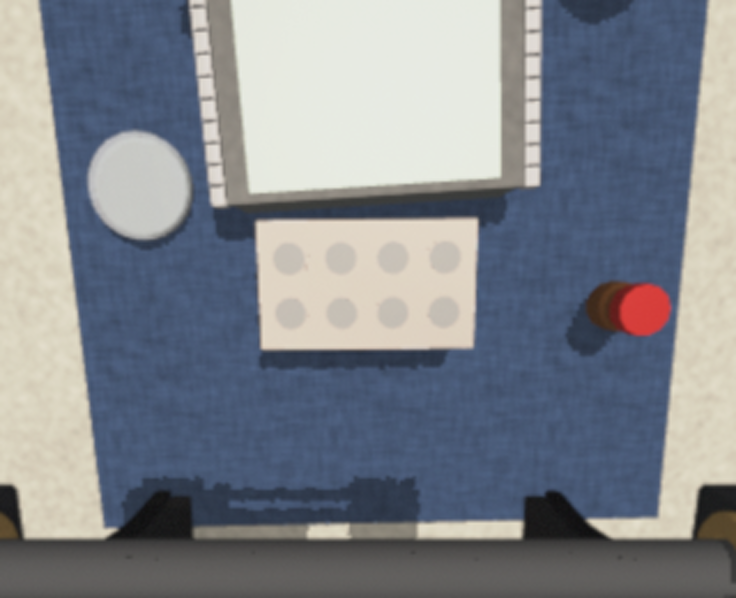

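In this wrist view the tile top corners, in crop pixels, are (257,219), (478,218), (473,348) and (261,349). The box front edge runs from (228,206) to (540,186), so the box is turned about +0.05 relative to the tile.

```bash
python3 - <<'E'
from h import *
T=np.load("pics/w1.npy")
w=np.array([[478,218],[473,348],[261,349],[257,219]])/2.3+[100,0]
t=np.array([[443,226],[540,216],[561,384],[460,393]])/4+[200,110]
s=np.array([[335,316],[240,392],[78,284],[170,215]])/4.5+[170,180]
def f(p,k="wts"):
    P=rect(*p,.110,.064); e=[]
    if "w" in k: e.append(proj("wrist",P,T)-w)
    if "t" in k: e.append(proj("top",P)-t)
    if "s" in k: e.append(proj("scene",P)-s)
    return np.concatenate(e).ravel()
for k in ("w","wt","wts"):
    o=least_squares(f,[.57,-.18,.06,.1],args=(k,)); print(k,o.x.round(4),abs(o.fun).max().round(2))
z=.055
b=np.array([[540,186],[228,206],[525,0],[232,0],[213,200]])/2.3+[100,0]
b=np.array([[248,193],[502,178],[231,0],[501,0]])/2.3+[100,0]
p=ray_at_z("wrist",b,z-.010,T); print(p.round(4)); print(np.arctan2(p[1,1]-p[0,1],p[1,0]-p[0,0]),[np.arctan2(p[i,0]-p[j,0],p[j,1]-p[i,1]) for i,j in((0,2),(1,3))])
E
```

```text
w [ 0.5727 -0.1782  0.06    0.1059] 0.3
wt [ 0.5721 -0.1785  0.0588  0.105 ] 1.27
wts [ 0.5726 -0.1781  0.0574  0.1054] 1.74
[[ 0.5073 -0.1391  0.045 ]
 [ 0.6357 -0.1186  0.045 ]
 [ 0.4938 -0.0526  0.045 ]
 [ 0.6226 -0.0394  0.045 ]]
0.15807139261482558 [np.float64(0.1550898019511813), np.float64(0.1628628942233289)]
```

```bash
python3 - <<'E'
from h import *
q=quat(.157)
r.gripper_to(.06)
print(r.read_t(),r.read_ft_force().round(2))
r.goto([.566,-.095,.09],q); T=wshot("w2")
print(r.read_t(), r.read_position(),r.read_ft_force().round(2))
h=r.servo_line([.566,-.095,.066],speed=.06)
f0=r.read_ft_force()
h=r.servo_line([.566,-.095,.036],speed=.015,stop_force=1.5)
print(h,r.read_t(), r.read_position(),(r.read_ft_force()-f0).round(2))
wshot("w3")
p=r.read_position(); r.servo_line([.566,-.095,p[2]+.025],speed=.08)
print(r.read_t(), r.read_position(),r.read_gripper_width())
E
```

```text
3.0 [ 0.26  0.08 -0.35]
3.8833 [ 0.56760345 -0.09699508  0.09135668] [ 1.4   0.16 -0.74]
True 5.4917 [ 0.56601148 -0.09496955  0.05209357] [-0.39 -0.08  4.89]
6.0083 [ 0.56627274 -0.09510716  0.07765349] 0.059827801624390865
```

View pics/w3.png

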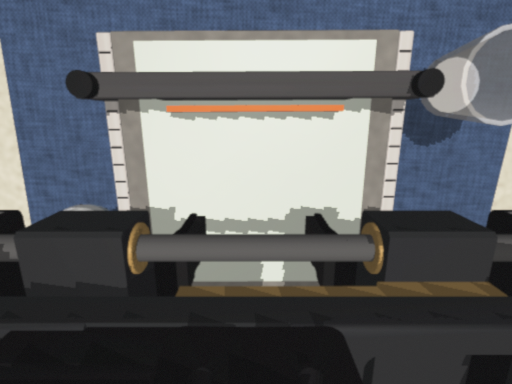

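View pics/w2.png

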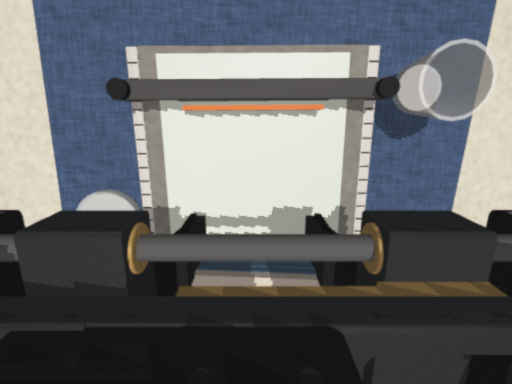

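Both views show the bar and orange pad (rows ~105-111) horizontal at yaw 0.157, so the box yaw is about 0.157. The probe puts the box top at z≈0.052. Next I'll get the pad location and go behind the tile.

```bash
python3 - <<'E'
from h import *
u=np.array([-np.sin(.157),np.cos(.157)]);v=np.array([u[1],-u[0]])
for n,uv in (("w3",[[167,110],[344,110]]),("w2",[[183,109],[323,109]])):
    for z in (.053,.06):
        p=ray_at_z("wrist",uv,z,np.load(f"pics/{n}.npy"))[:,:2]; c=p.mean(0); d=p[1]-p[0]; print(n,z,p.round(4).tolist(),"len",np.linalg.norm(d).round(4),"yaw",np.arctan2(d[1],d[0]).round(4),"pad centre",c.round(4))
        t=np.array([.5726,-.178]); print("tile rel pad: along u",((c-t)@u).round(4),"v",((c-t)@v).round(4))
r.servo_line([.566,-.095,.10],speed=.1)
d=np.array([-np.sin(.105),np.cos(.105)]); s=np.array([.5726,-.178])-d*.072
r.goto([*s,.10],quat(.105)); wshot("w4")
r.servo_line([*s,.0567],speed=.06); r.sleep(.2)
print(r.read_t(),r.read_position(),r.read_ft_force().round(2)); wshot("w5")
cv2.imwrite("pics/s5.png",r.get_image("scene"))
a=cv2.imread("pics/s5.png")[170:310,150:340]; cv2.imwrite("pics/s5z.png",cv2.resize(a,None,fx=4,fy=4,interpolation=cv2.INTER_CUBIC))
E
```

```text
w3 0.053 [[0.5066, -0.0331], [0.6018, -0.0179]] len 0.0964 yaw 0.1578 pad centre [ 0.5542 -0.0255]
tile rel pad: along u 0.1535 v 0.0057
w3 0.06 [[0.5087, -0.0329], [0.5998, -0.0184]] len 0.0922 yaw 0.1578 pad centre [ 0.5542 -0.0257]
tile rel pad: along u 0.1533 v 0.0057
w2 0.053 [[0.5073, -0.0332], [0.6006, -0.0185]] len 0.0945 yaw 0.1561 pad centre [ 0.5539 -0.0258]
tile rel pad: along u 0.1532 v 0.0053
w2 0.06 [[0.5089, -0.0331], [0.599, -0.0189]] len 0.0912 yaw 0.1561 pad centre [ 0.554 -0.026]
tile rel pad: along u 0.1531 v 0.0054
8.1833 [ 0.58043165 -0.2497305   0.05718017] [-0.08  0.    0.06]
```

View pics/w5.png

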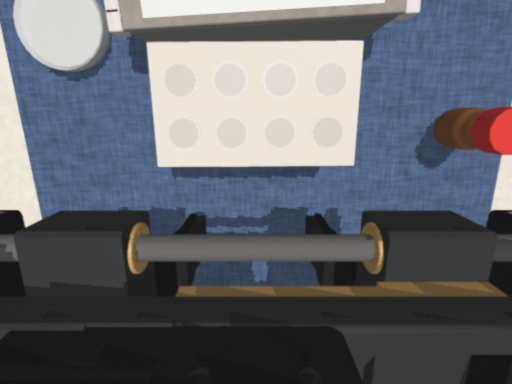

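View pics/s5z.png

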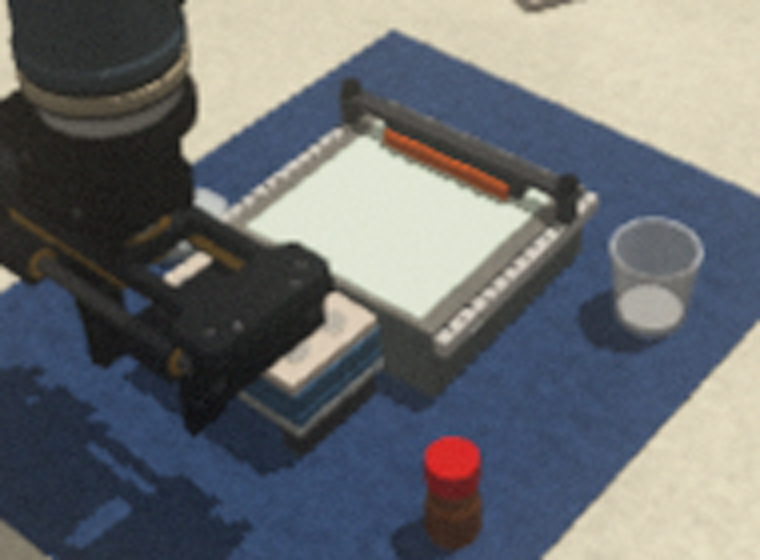

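The fingers are behind the tile and the way is clear. Pushing along tile +y should land it centred on the pad after about 121 mm. Now I'll lower half a mm and feel for contact.

```bash
python3 - <<'E'
from h import *
d=np.array([-np.sin(.105),np.cos(.105)]); s=np.array([.5726,-.178])-d*.072
g=lambda k:[*(s+d*k),.0558]
r.servo_line(g(0),speed=.02); r.servo_line(g(.022),quat(.105),speed=.03); r.sleep(.2)
f0=r.read_ft_force(); print(r.read_position(),f0.round(2))
for k in np.arange(.025,.044,.003):
    h=r.servo_line(g(k),speed=.02,stop_force=3)
    p=np.array(r.read_position()); print(round(k,3),h,((p[:2]-s)@d).round(4),p[2].round(4),(r.read_ft_force()-f0).round(2))
    if h: break
print(r.read_t()); wshot("w6")
cv2.imwrite("pics/s6.png",r.get_image("scene"))
a=cv2.imread("pics/s6.png")[170:310,150:340]; cv2.imwrite("pics/s6z.png",cv2.resize(a,None,fx=4,fy=4,interpolation=cv2.INTER_CUBIC))
E
```

```text
[ 0.57781093 -0.22799345  0.05577276] [ 0.25 -0.28 -0.62]
0.025 False 0.0253 0.0558 [0.15 0.54 1.08]
0.028 False 0.0282 0.0558 [-0.38  0.85  0.94]
0.031 False 0.0312 0.0558 [-0.22  0.99  0.77]
0.034 False 0.0344 0.0558 [-0.72 -0.18  0.31]
0.037 False 0.0374 0.0558 [-0.14 -0.01  0.26]
0.04 False 0.0404 0.0558 [-0.24  1.01  0.28]
0.043 False 0.0434 0.0558 [ 0.29 -0.26  1.01]
11.7167
```

View pics/w6.png

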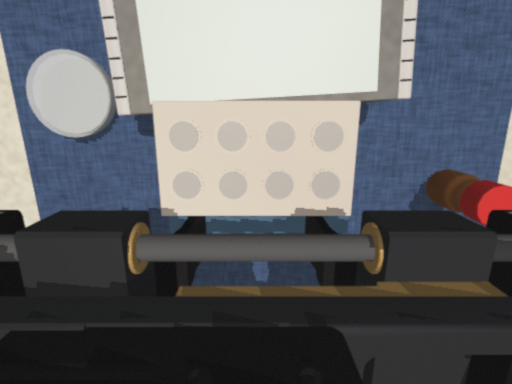

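View pics/s6z.png

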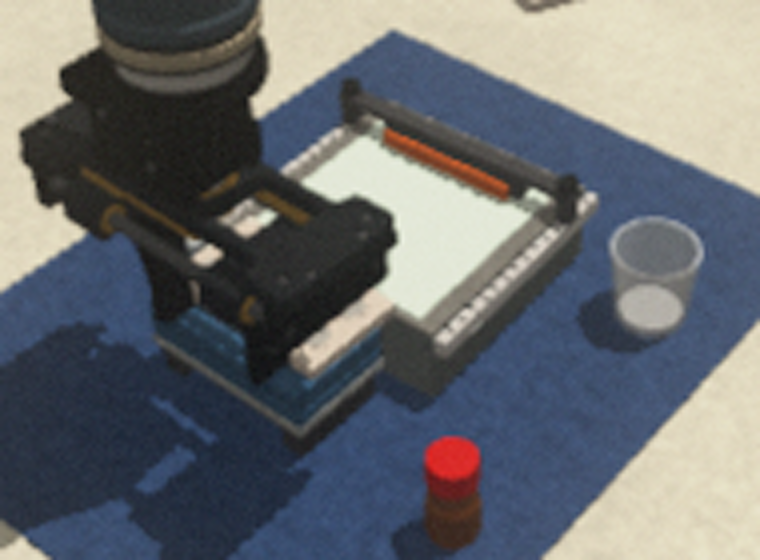

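```bash
python3 - <<'E'
import cv2
a=cv2.imread("pics/s6.png")[235:285,180:255]; cv2.imwrite("pics/s6zz.png",cv2.resize(a,None,fx=10,fy=10,interpolation=cv2.INTER_CUBIC))
E
```

```text
(no output)
```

View pics/s6zz.png

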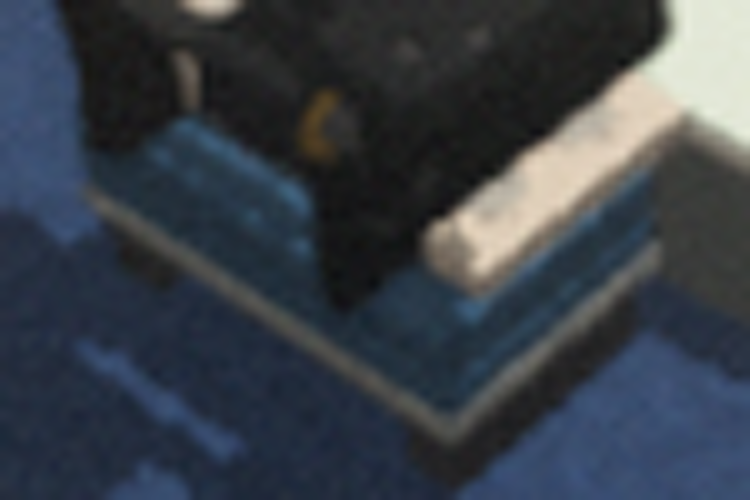

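```bash
python3 - <<'E'
from h import *
d=np.array([-np.sin(.105),np.cos(.105)])
S0=cv2.imread("pics/scene0.png"); S6=cv2.imread("pics/s6.png")
def ov(S,dw,name):
    k=8; x0,y0,x1,y1=180,220,270,285
    a=cv2.resize(S[y0:y1,x0:x1],None,fx=k,fy=k,interpolation=cv2.INTER_CUBIC)
    for (z,m,col) in ((.062,dw,(0,0,255)),(.054,0,(0,255,255)),(.030,0,(0,255,0))):
        P=proj("scene",rect(.5726-.1045*m,-.178+.9945*m,z,.105,.11,.064))+[0.5,0.5]
        cv2.polylines(a,[((P-[x0,y0])*k).astype(np.int32)],True,col,1)
    return a
a=ov(S0,0,0);b=ov(S6,.0134,0)
cv2.imwrite("pics/ova.png",a);cv2.imwrite("pics/ovb.png",b)
E
```

```text
(no output)
```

View pics/ova.png

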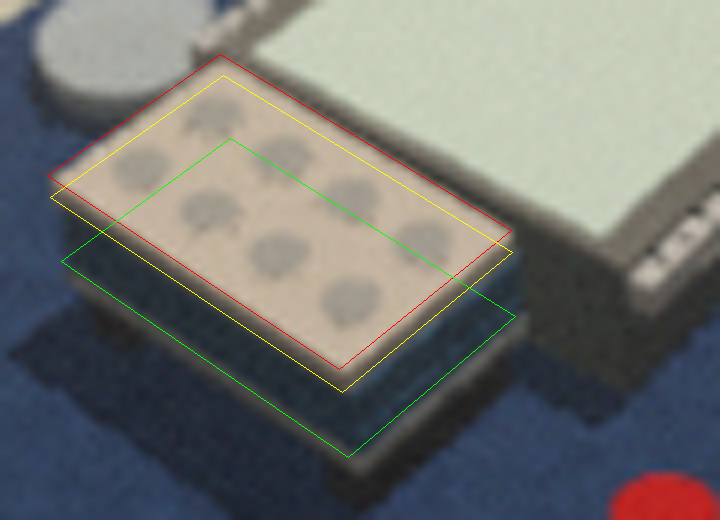

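View pics/ovb.png

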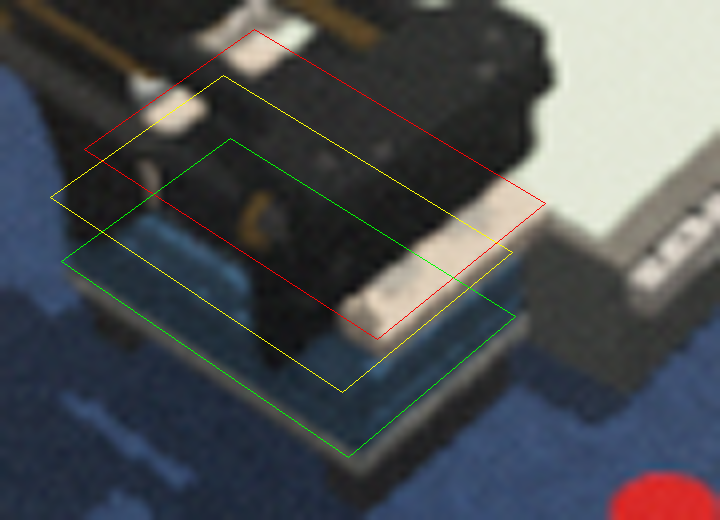

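The overlay fits: only the white tile moved (13 mm), the blue stack is in place, and the tips run just above it. I'll carry on pushing.

```bash
python3 - <<'E'
from h import *
d=np.array([-np.sin(.105),np.cos(.105)]); s=np.array([.5726,-.178])-d*.072
g=lambda k:[*(s+d*k),.0558]
f0=r.read_ft_force()
for k in (.06,.08,.1,.115):
    h=r.servo_line(g(k),quat(.105),speed=.03,stop_force=6)
    p=np.array(r.read_position()); print(round(k,3),h,((p[:2]-s)@d).round(4),p[2].round(4),(r.read_ft_force()-f0).round(2))
    if h: break
r.sleep(.1)
print(r.read_t()); wshot("w7")
cv2.imwrite("pics/s7.png",r.get_image("scene"))
a=cv2.imread("pics/s7.png")[170:310,150:340]; cv2.imwrite("pics/s7z.png",cv2.resize(a,None,fx=4,fy=4,interpolation=cv2.INTER_CUBIC))
E
```

```text
0.06 False 0.0603 0.0558 [ 0.71 -0.26 -0.15]
0.08 False 0.0801 0.0559 [0.92 0.75 0.09]
0.1 False 0.1001 0.0559 [ 0.87 -0.66  0.56]
0.115 False 0.1154 0.0558 [ 1.6  -0.53  0.07]
14.9167
```

View pics/w7.png

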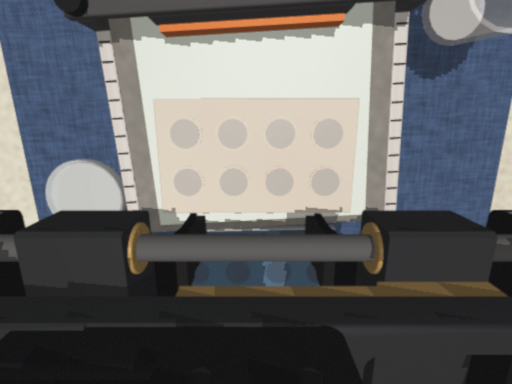

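View pics/s7z.png

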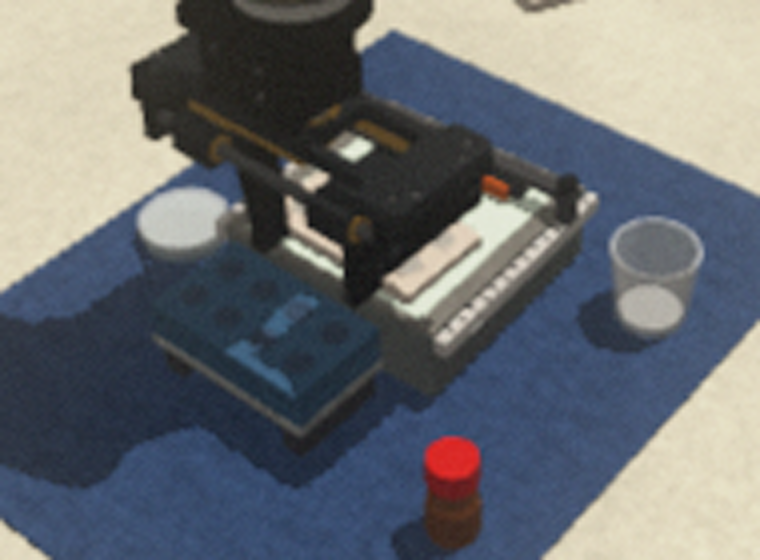

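The tile is level on the box at about rows 98-214. The blue stack is intact, and the pad ahead is tilted by about 0.05 relative to the tile. I'll turn to 0.157 while advancing, then close in slowly.

```bash
python3 - <<'E'
from h import *
d=np.array([-np.sin(.105),np.cos(.105)]); s=np.array([.5726,-.178])-d*.072
g=lambda k:[*(s+d*k),.0558]
h=r.servo_line(g(.140),quat(.157),speed=.025,stop_force=5)
r.sleep(.2); f0=r.read_ft_force(); p=r.read_position()
print(h,r.read_t(),p,f0.round(2),Ro.from_quat(r.read_orientation()).as_matrix()[:2,1].round(4)); wshot("w8")
E
```

```text
False 16.3667 [ 0.56547444 -0.11041385  0.05579213] [ 0.3  -0.65 -0.69] [0.9877 0.1562]
```

View pics/w8.png

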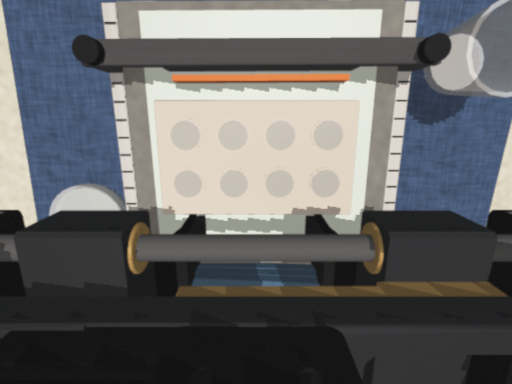

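The tile edge (row 100) is parallel to the pad (row 80), with about 12 mm to go. Next I'll close in with force monitoring.

```bash
python3 - <<'E'
from h import *
u=np.array([-np.sin(.157),np.cos(.157)]); p0=np.array(r.read_position())[:2]; q=quat(.157)
def F(n=5):
    a=[]
    for _ in range(n): a.append(r.read_ft_force()); r.sleep(.02)
    return np.mean(a,0)
f0=F(); c=0; log=[]; t0=r.read_t()
res=lambda: -(F(3)-f0)[:2]@u
h=r.servo_line([*(p0+u*.007),.0558],q,speed=.015,stop_force=3); f=res(); print(h,f.round(2)); c=.007
while not h and c<.024 and r.read_t()-t0<12:
    c+=.0005 if f<1.2 else .0002
    h=r.servo_line([*(p0+u*c),.0558],q,speed=.008,stop_force=4)
    f=res(); pr=(np.array(r.read_position())[:2]-p0)@u; log.append((round(c*1e3,2),round(pr*1e3,2),round(f,2)))
    if f>3.5: break
print(h,log[-14:]); print(r.read_t(),r.read_position(),F()-f0)
wshot("w9")
E
```

```text
False 0.18
False [(8.0, np.float64(7.84), np.float64(0.55)), (8.5, np.float64(8.39), np.float64(1.03)), (9.0, np.float64(9.11), np.float64(0.84)), (9.5, np.float64(9.61), np.float64(0.53)), (10.0, np.float64(10.05), np.float64(0.29)), (10.5, np.float64(10.53), np.float64(0.54)), (11.0, np.float64(11.07), np.float64(0.73)), (11.5, np.float64(11.55), np.float64(0.8)), (12.0, np.float64(12.07), np.float64(0.86)), (12.5, np.float64(12.57), np.float64(0.75)), (13.0, np.float64(12.86), np.float64(1.56)), (13.2, np.float64(12.94), np.float64(1.95)), (13.4, np.float64(13.09), np.float64(2.5)), (13.6, np.float64(13.29), np.float64(3.52))]
21.6667 [ 0.56349046 -0.09727863  0.05581684] [ 1.01181535 -3.46158408 -0.63053111]
```

View pics/w9.png

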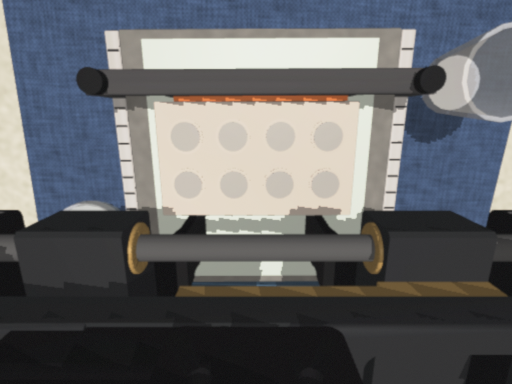

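```bash
python3 - <<'E'
from h import *
u=np.array([-np.sin(.157),np.cos(.157)]); q=quat(.157)
def F(n=3):
    a=[]
    for _ in range(n): a.append(r.read_ft_force()); r.sleep(.02)
    return -np.mean(a,0)[:2]@u
# absolute force (free-space zero ~0)
# last commanded: p0+u*.0136 ; p0 from w8
p0=np.array([.56547444,-.11041385]); c=.0136; L=[F()]
base=.65
while L[-1]<5.9 and c<.0165:
    c+=.0002; r.servo_line([*(p0+u*c),.0558],q,speed=.005,stop_force=6); L.append(F())
print(np.round(L,2),c)
t0=r.read_t(); H=[]
while r.read_t()-t0<1.2:
    f=F(4); H.append(round(f,2))
    if f>7: c-=.00015
    elif f<5: c+=.0001
    else: continue
    r.servo_line([*(p0+u*c),.0558],q,speed=.005)
print(H,r.read_t(),r.read_position(),c)
wshot("w10"); cv2.imwrite("pics/s10.png",r.get_image("scene"))
a=cv2.imread("pics/w10.png")[70:230,130:380]; cv2.imwrite("pics/w10z.png",cv2.resize(a,None,fx=3,fy=3,interpolation=cv2.INTER_CUBIC))
E
```

```text
[3.03 4.21 4.95 5.   5.6  5.87 6.2 ] 0.014800000000000002
[np.float64(6.07), np.float64(5.72), np.float64(5.63), np.float64(5.84), np.float64(5.59), np.float64(5.79), np.float64(6.13), np.float64(5.64), np.float64(5.8), np.float64(5.67), np.float64(5.73), np.float64(6.21), np.float64(5.87), np.float64(5.87), np.float64(5.98), np.float64(5.66), np.float64(6.09), np.float64(5.71)] 24.85 [ 0.56333502 -0.09667448  0.05586333] 0.014800000000000002
```

View pics/w10z.png

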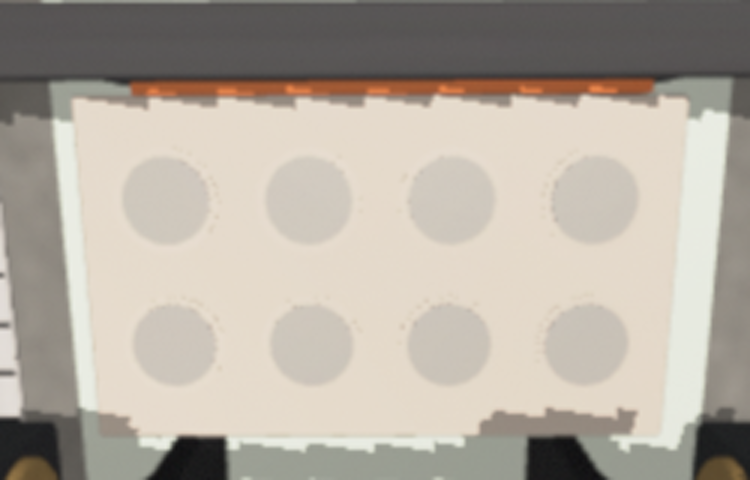

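The tile edge (crop row ~98) is parallel to the pad and bar along its full length. About 5.8 N was held for over 1.2 s. Backing off gently now, then a check.

```bash
python3 - <<'E'
from h import *
u=np.array([-np.sin(.157),np.cos(.157)]); q=quat(.157)
p=np.array(r.read_position())[:2]
r.servo_line([*(p-u*.006),.0558],q,speed=.008); r.sleep(.2); wshot("w11")
print(r.read_ft_force().round(2))
r.servo_line([*(p-u*.007),.13],q,speed=.08)
r.servo_line([*(p-u*.10),.22],q,speed=.12); r.sleep(.3)
print(r.read_t(),r.read_position(),r.read_ft_force().round(2)); wshot("w12")
cv2.imwrite("pics/s12.png",r.get_image("scene"))
a=cv2.imread("pics/w11.png")[70:230,130:380]; cv2.imwrite("pics/w11z.png",cv2.resize(a,None,fx=3,fy=3,interpolation=cv2.INTER_CUBIC))
a=cv2.imread("pics/w12.png")[0:230,110:400]; cv2.imwrite("pics/w12z.png",cv2.resize(a,None,fx=2.5,fy=2.5,interpolation=cv2.INTER_CUBIC))
a=cv2.imread("pics/s12.png")[170:310,150:340]; cv2.imwrite("pics/s12z.png",cv2.resize(a,None,fx=4,fy=4,interpolation=cv2.INTER_CUBIC))
E
```

```text
[-0.45  0.04 -0.4 ]
28.8083 [ 0.57890091 -0.1950766   0.21976257] [ 0.27 -0.61 -0.69]
```

View pics/w11z.png

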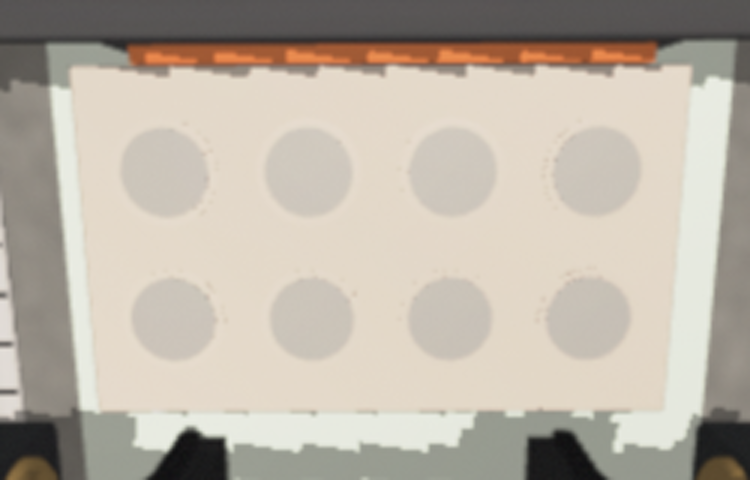

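View pics/w12z.png

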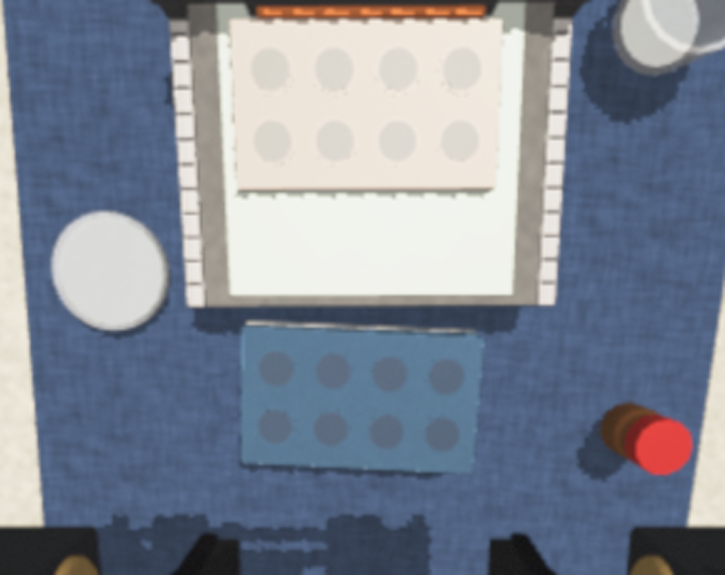

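View pics/s12z.png

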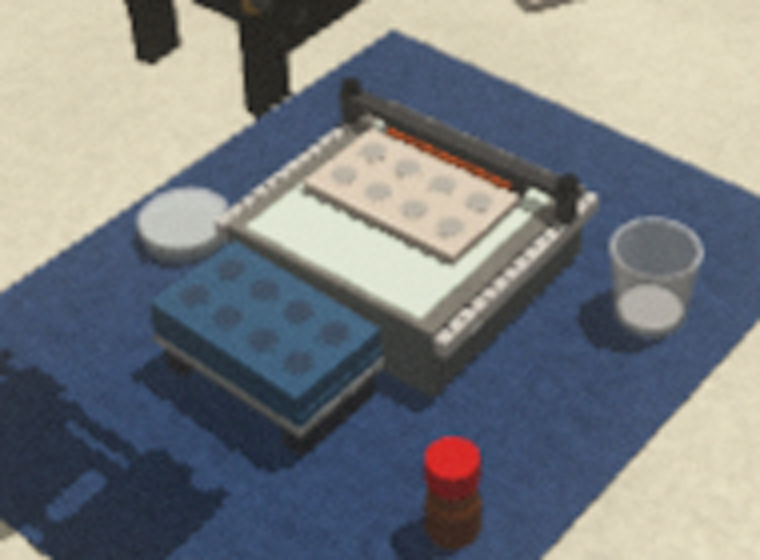

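I'll check for spring-back numerically: the tile's leading edge while pressed versus after release.

```bash
python3 - <<'E'
from h import *
u=np.array([-np.sin(.157),np.cos(.157)])
# sub-pixel edges along several columns: print gray/colour profile
for n,a in (("w10",(98,436)),("w11",(66,411))):
    im=cv2.imread(f"pics/{n}.png").astype(int); T=np.load(f"pics/{n}.npy")
    for col in (160,355):   # outside pad
        pass
    for nm,row in (("lead",a[0]),("trail",a[1])):
        uv=[[170,row/3+70],[330,row/3+70]]; print(n,nm,(ray_at_z("wrist",uv,.060,T)[:,:2]@u).round(4))
    # bar lower visible edge z ~.072 top
    print(n,"pad/bar line",(ray_at_z("wrist",[[250,({'w10':79,'w11':42}[n])/3+70]],.06,T)[:,:2]@u).round(4))
    print(im[60:112,255].tolist()[20:45] if 0 else "")
T=np.load("pics/w12.npy")
for nm,row in (("lead",19),("trail",189)):
    print("w12",nm,(ray_at_z("wrist",[[110+260/2.5,row/2.5],[110+480/2.5,row/2.5]],.06,T)[:,:2]@u).round(4))
c=np.array([.5541,-.0257]); print("pad face before",c@u)
print("finger front pos pressed", np.array([.56333502,-.09667448])@u)
E
```

```text
w10 lead [-0.1095 -0.1094]
w10 trail [-0.1725 -0.1726]
w10 pad/bar line [-0.1062]

w11 lead [-0.11 -0.11]
w11 trail [-0.1734 -0.1733]
w11 pad/bar line [-0.106]

w12 lead [-0.1103 -0.1101]
w12 trail [-0.1741 -0.174 ]
pad face before -0.11202066600702355
finger front pos pressed -0.18356616536411519
```

```bash
python3 - <<'E'
import cv2,numpy as np
A=[cv2.resize(cv2.imread(f"pics/{n}.png")[195:240,215:295],None,fx=9,fy=6.5,interpolation=cv2.INTER_CUBIC) for n in ("s10","s12")]
cv2.imwrite("pics/cmp.png",np.vstack(A))
E
```

```text
(no output)
```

View pics/cmp.png

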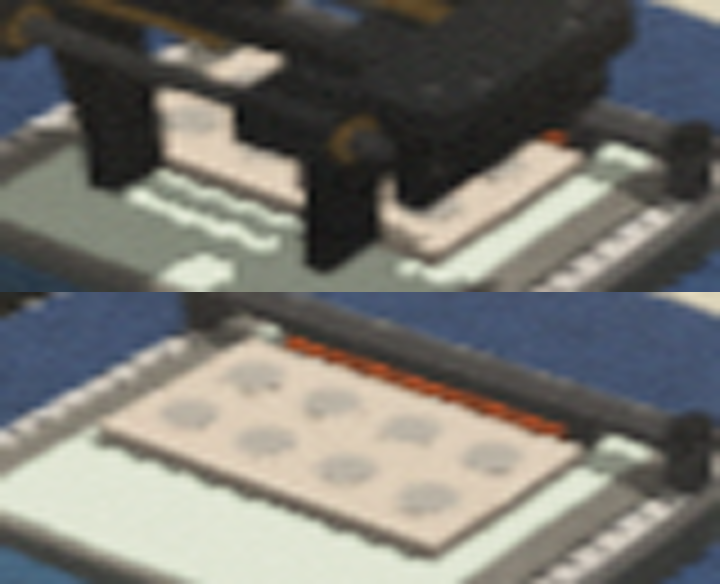

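```bash
python3 - <<'E'
from h import *
T=np.load("pics/w12.npy")
w=np.array([[484,334],[472,471],[241,463],[243,325]])/2.5+[110,0]
o=least_squares(lambda p:(proj("wrist",rect(p[0],p[1],.054,p[2],.11,.064),T)-w).ravel(),[.57,-.18,.1]);print(o.x.round(4),abs(o.fun).max())
w=np.array([[502,19],[494,189],[238,189],[231,19]])/2.5+[110,0]
o=least_squares(lambda p:(proj("wrist",rect(p[0],p[1],.060,p[2],.11,.064),T)-w).ravel(),[.57,-.18,.1]);print(o.x.round(4),abs(o.fun).max())
E
```

```text
[ 0.5739 -0.177   0.1181] 0.8491335318400104
[ 0.5573 -0.0557  0.1579] 0.8926288300700094
```

```bash
python3 - <<'E'
from rig import r
print(r.finish_job(), r.read_t())
E
```

```text
the job is handed in; nothing more can be done
the job is handed in; nothing more can be done
```

I pushed the white tile with two open fingertips along its +y, off the blue stack and onto the light box. On the box I turned it 0.05 rad to match the stop bar, then pressed it home. It was held at about 5.6–6.2 N for 1.2 s, then I backed off, raised the arm clear and handed the job in. The clock read about 29 s just before hand-in.

**Last checks:**
- **Tile seating:** The tile's yaw is 0.158, against about 0.157 for the box and bar. Its edge lies along the whole pad. The pressed and released pictures show no visible spring-back: the edge estimate moved 0.5–0.7 mm, within measuring error. I judged the pad pressed in from the force rise and the edge position, about 2–2.5 mm past the pad's free face. I did not see directly that it was fully in.
- **Blue stack:** The top blue tile was found within about 1.5 mm of where the white tile had lain. Its measured yaw was 0.118 against 0.105. That is roughly my reading error, but a very slight drag cannot be ruled out.
- **Bystanders:** The vial, beaker and dish look untouched in the pictures.
- **Height disagreement:** The probe put the box top at z ≈ 0.052 m, a few mm above the camera estimate of about 0.048 m. I used the probe.

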